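Lay out bike bits for a sale photo

ROBOT

A 7-joint arm with a two-finger parallel gripper is mounted at the origin on the work surface. World frame = base frame: x ahead of the robot, y to its left, z up, the work surface at z = 0. Lengths are in mm, angles in rad, forces in N, time in s.
With the tool pointing down it reaches from about 400 to 750 mm from the base axis. Payload 19.5 kg.
Tool frame: the origin (TCP) lies midway between the tips of the shut fingers; the grasp point (between the pads) lies 19 mm behind it; z points along the fingers, y is the line along which they close (so a half turn about z gives the same grasp; the last joint's range is limited). The gripper opens to 85 mm and grips with 20 to 120 N. Pads are 22 mm wide; open, the fingers measure 114 mm over their backs; the gripper's body (76 mm by 85 mm) begins 54 mm behind the grasp point. The pads swing forward as they close: fully open they stand 13 mm farther back than shut.
Start: joints at [-1.32, 0.707, -0.028, 1.485, 0.022, 0.951, -0.075], TCP at [165.952, 550.504, 231.268] pointing down, gripper open.
Joint ranges: [-2.71, 2.71], [-0.32, 2.16], [-1.57, 1.52], [0, 2.45], [-1.46, 4.6], [0, 2.02], [-2.83, 2.83]. Speed limits (rad/s): [1.89, 1.89, 2.57, 2.57, 3.01, 3.01, 3.01].

INTERFACE

Orientations are given as a unit quaternion [x, y, z, w].
In Python, from workcell import bot, snapshot, calibration gives the robot as it stands.
- The arm moves only by the tool arm_command, never from a script. Its argument "motion" is a list of rows, each a list of 7 numbers: the shift along the world's x, y, z in m, then the turn, a rotation vector about the world's x, y, z in degrees, then the opening, from 0 (shut) to 1 (fully open). A call has 1 to 8 rows; each row is the pose to reach, as a shift and turn from the pose commanded when the call began; what a row does not reach only later rows make up. A row lasts 1/8 s, in which the tool goes at most 62.5 mm and 10.7 degrees, less where a joint would pass 70% of its speed; a pose out of reach is approached as far as the arm can. A call with a gripper value outside its range is refused whole. The fingers move at their own pace and stop on an object; "grip_force" is the grip in N (left out, the last holds). Time passes only in rows, so rows that repeat a pose let the fingers close. It gives the time, the measured TCP pose, the force, the opening and the grip force at its end, in the units of the state.
- bot.read_state(): the state, without advancing time (a new reading comes with each control period).
- snapshot(name): name is "side" or "top" or "wrist"; returns the picture (420x560x3 uint8, red, green, blue); there is no depth.
- calibration(name): a dict with "intrinsics" (3x3 intrinsics, pixels), "cam_to_world" (4x4, takes a point from camera to world coordinates); the wrist camera has in their place "mount" (4x4, takes a point from camera to tool coordinates, whose origin is the TCP and whose axes are the flange's). Camera axes: x right, y up, looking along -z (the intrinsics and any distortion apply to the point x, -y, -z); pixel columns grow to the right and rows downward; lengths in mm; the calibration is good to about 2 mm. A picture is of the moment at which its call begins: read the wrist's pose just before it. calibration takes no time and is no camera call.
- bot.job_done(): hands the job in; it is judged then, once.
The state is a dict: "clock": time; "joints": joint angles; "joint_vel": joint speeds; "joint_torque": joint torques, N m; "ee_pos": TCP position; "ee_rot": TCP orientation; "ft_force": force on the tool from outside, world axes, zero at the start; "ft_torque": the same for the moment, N m; "finger_gap": finger opening in mm; "gripper_force": force on a finger pad.
Only numpy, scipy, OpenCV 4.12 (cv2) and the standard library are available. Lean on these libraries where they do the work, as an engineer would, in place of code of your own. Each camera call takes 0.05 s, during which the arm holds its last target. There are 200 camera calls.

TASK

I am photographing these bike bits on the porch shelf for a for-sale listing, with the steel ruler along the front for scale. Take the four things off the turntable: stand the crank puller upright in the middle of the white square tile and the glass jar upright in the middle of the round cork coaster, set the brush on the board, bristles down, halfway between tile and coaster and in line with them, lying lengthways along that line, and lay the rubber grip on the board straight behind the jar (on the side away from the ruler), level with the little tin and parallel to the ruler, same face up as now. Never let the jar or the puller tip over, and leave the tin and the sprocket where they are.

Things in the scene. Friction and masses are not known exactly. Their poses are not given: they have to be found in the camera images.
- puller: Crank puller, bare silver aluminium, standing upright: knurled round foot 34 mm in diameter (36 over the knurls) and 22 mm high, threaded neck 24 mm in diameter from 22 to 48 mm, steel drive head 17 mm across from 48 to 62 mm. About 0.16 kg. Origin at the centre of its underside, z up along its axis. Starts on the turntable. Goes on the tile.
- jar: Small glass jar with a steel screw-top lid, standing upright: glass 52 mm in diameter and 42 mm high, lid 47 mm in diameter from 42 to 56 mm. About 0.14 kg. Origin at the centre of its underside, z up along its axis. Starts on the turntable. Goes on the coaster.
- brush: Red plastic hand brush standing on its black bristles: 96 mm long (its x), 36 mm wide (its y), 38 mm high; the plastic block fills heights 18 to 38 mm, the stiff bristles (31 mm wide) 0 to 18 mm. About 0.08 kg. Origin at the centre of its underside (bristle tips), z up. Starts on the turntable at any yaw. Either end may face either way at the end.
- grip: Black rubber handlebar grip lying flat: a ribbed bar with rounded flat sides, 100 mm long (its x), 33 mm wide (its y), 30 mm high. About 0.09 kg. Origin at the centre of its underside, z up. Starts on the turntable at any yaw. Either end may face either way at the end.
- tile: White square ceramic tile, 90 x 90 x 8 mm, fixed on the board with its sides along the ruler's axes. Origin at the centre of its underside (board height), z up; its top is 8 mm above. Tile and coaster lie 240 mm apart, both 100 mm behind the ruler's centre line, one 120 mm to the left and the other 120 mm to the right of the ruler's middle; they swap sides from start to start.
- coaster: Round cork coaster, 90 mm in diameter, 6 mm thick, fixed on the board. Origin at the centre of its underside (board height), z up; its top is 6 mm above. Its x and y axes are parallel to the ruler's.
- ruler: Steel ruler, 300 x 30 x 2 mm, fixed flat on the board along the front of the photo area (the side nearest the robot). Origin at the centre of its underside, at the board's top, 18 mm above the work surface. Its x axis points across it, away from the robot and towards the photo area ('behind'); its y axis runs along its length, to the left. It turns up to 0.2 rad from start to start, and tile, coaster, tin and sprocket move with it.
- turntable: Round wooden turntable, 310 mm in diameter, stopped (it does not turn), its top 20 mm above the board; a steel post 20 mm in diameter stands 40 mm high above the top in the middle. The four things stand about 85 mm from its centre, a quarter turn apart, in any order. Origin at the centre of its underside, at board height.
- tin: Little round tin, green with a steel lid, 52 mm in diameter, 35 mm high, loose; leave it alone. It stands on the board 185 mm behind the ruler's middle, 85 mm behind the line from tile to coaster. Origin at the centre of its underside.
- sprocket: Dark steel sprocket lying flat on the board, 86 mm over the teeth, 8 mm thick, loose, just right of the right-hand place of the row (225 mm right of the ruler's middle); leave it alone. Origin at the centre of its underside.

How it is judged:
By the outcome, as a careful person would: the job done as asked, in the order asked, and still so for the second after the job is handed in, with the robot touching nothing.
It also fails if it takes over 128 s, if anything falls off the work surface, if the arm or the gripper's body presses on something with over 40 N, if the wrist force passes 120 N, or if a joint passes its speed limit or range.

## Working session

There is one attempt and no reset: what is moved stays moved. The work goes in short steps, Python scripts to look and compute and a tool call to move; the robot and the scene stay as the last step left them, time stands still between calls to the robot, and variables do not carry over. Pictures are saved under pics/ and viewed, at most 14 in all, crops included, and the job is handed in when it is done.

Besides the shell and the picture viewer there is one more tool, called after "Call:" as name(argument=value, ...), one argument or row to a line, values as JSON. arm_command: Moves the arm, as the interface text tells. Its arguments: {"type":"object","properties":{"motion":{"type":"array","items":{"type":"array","items":{"type":"number"}}},"grip_force":{"type":"number"}},"required":["motion"]}

```bash
ls; mkdir -p pics; python3 - <<'E'
from workcell import bot,snapshot,calibration
import cv2,numpy as np
np.set_printoptions(suppress=True,precision=3)
for n in ("top","side"):
    cv2.imwrite(f"pics/{n}0.png",cv2.resize(snapshot(n)[:,:,::-1],(800,600),interpolation=cv2.INTER_CUBIC))
    print(n,calibration(n))
print(calibration("wrist"))
s=bot.read_state();print(s)
E
```

```text
pics
top {'intrinsics': array([[426.599,   0.   , 284.366],
       [  0.   , 426.599, 211.236],
       [  0.   ,   0.   ,   1.   ]]), 'cam_to_world': array([[  -0.026,    0.987,   -0.156,  313.417],
       [  -1.   ,   -0.027,   -0.   ,  -29.612],
       [  -0.004,    0.156,    0.988, 1271.177],
       [   0.   ,    0.   ,    0.   ,    1.   ]])}
side {'intrinsics': array([[452.687,   0.   , 277.699],
       [  0.   , 452.687, 216.402],
       [  0.   ,   0.   ,   1.   ]]), 'cam_to_world': array([[ -0.976,   0.163,  -0.145, 378.846],
       [ -0.218,  -0.721,   0.658, 688.264],
       [  0.003,   0.674,   0.739, 893.544],
       [  0.   ,   0.   ,   0.   ,   1.   ]])}
{'intrinsics': array([[368.712,   0.   , 277.871],
       [  0.   , 368.712, 209.593],
       [  0.   ,   0.   ,   1.   ]]), 'mount': array([[  -0.   ,    0.96 ,    0.28 ,   72.278],
       [   1.   ,    0.   ,    0.   ,    0.513],
       [   0.   ,    0.28 ,   -0.96 , -142.581],
       [   0.   ,    0.   ,    0.   ,    1.   ]])}
{'clock': 0.1, 'joints': array([-1.32 ,  0.707, -0.028,  1.485,  0.022,  0.951, -0.075]), 'joint_vel': array([ 0.   , -0.002,  0.002, -0.002, -0.   ,  0.002, -0.001]), 'joint_torque': array([  0.003, -88.429,   1.237, -23.646,   0.017,   0.005,  -0.   ]), 'ee_pos': array([165.895, 550.308, 230.883]), 'ee_rot': array([ 0.146,  0.989, -0.   , -0.   ]), 'ft_force': array([0.327, 0.526, 0.829]), 'ft_torque': array([ 0.008, -0.019, -0.001]), 'gripper_force': 0.0, 'finger_gap': 85.28216612144114}
```

View pics/top0.png

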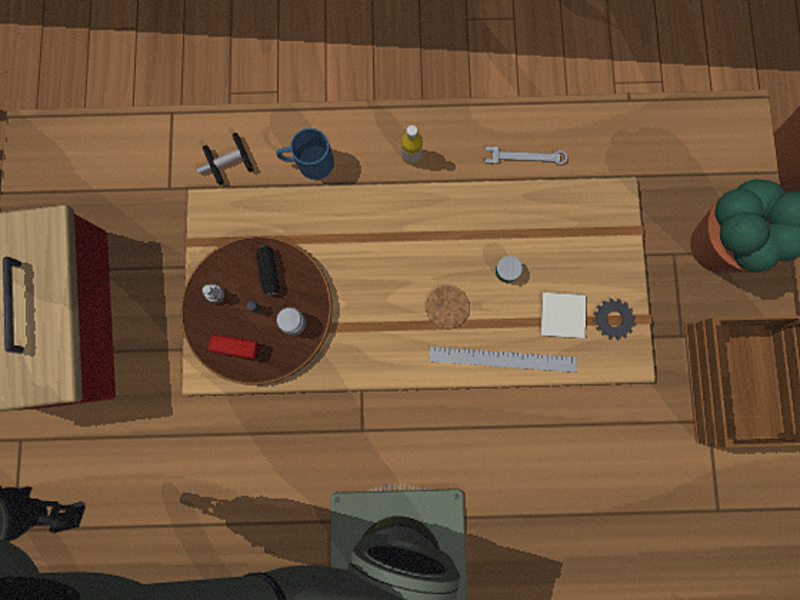

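View pics/side0.png

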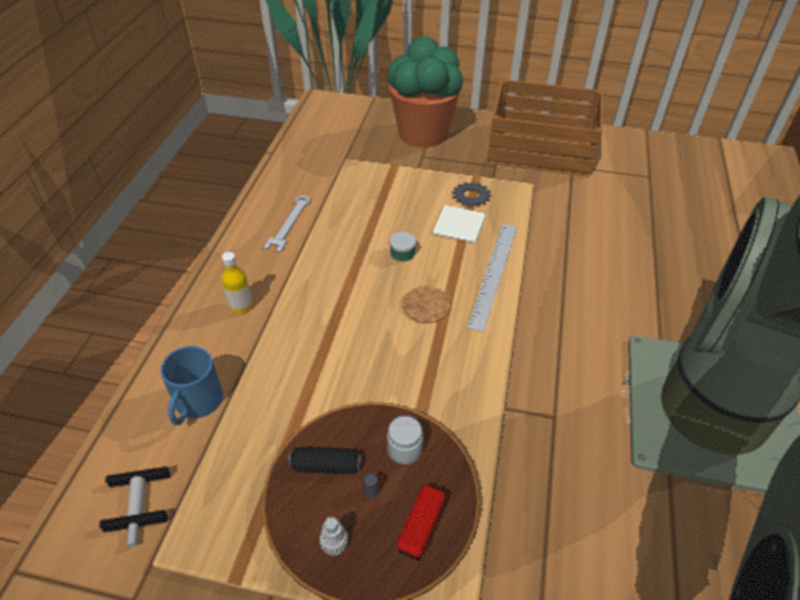

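The top view (800×600) shows the turntable centred at (258,308) with the puller at (213,293), jar at (290,320), grip at (268,270) and brush at (233,347). The coaster is at (447,307), the tile at (564,315), the tin at (509,268), the sprocket at (615,319) and the ruler at (503,360). In the side view the jar and puller are upright. The tile is the right-hand place and the coaster the left.

```bash
cat > h.py <<'E'
from workcell import bot,snapshot,calibration
import cv2,numpy as np
from scipy.spatial.transform import Rotation as R
np.set_printoptions(suppress=True,precision=1)
def cam(name,s=None):
    c=calibration(name);K=np.array(c["intrinsics"])
    if name!="wrist": return K,np.array(c["cam_to_world"]),c
    s=s or bot.read_state();T=np.eye(4);T[:3,:3]=R.from_quat(s["ee_rot"]).as_matrix();T[:3,3]=s["ee_pos"]
    return K,T@np.array(c["mount"]),c
def toplane(px,z,K,T):
    px=np.atleast_2d(np.array(px,float));z=np.broadcast_to(np.array(z,float),len(px))
    d=np.c_[(px[:,0]-K[0,2])/K[0,0],-(px[:,1]-K[1,2])/K[1,1],-np.ones(len(px))]@T[:3,:3].T
    return T[:3,3]+d*((z-T[2,3])/d[:,2])[:,None]
def proj(P,K,T):
    q=(np.atleast_2d(P)-T[:3,3])@T[:3,:3];return np.c_[K[0,2]-K[0,0]*q[:,0]/q[:,2],K[1,2]+K[1,1]*q[:,1]/q[:,2]]
def shot(fn):
    s=bot.read_state();im=snapshot("wrist")
    cv2.imwrite(f"pics/{fn}_raw.png",im[:,:,::-1]);K,T,_=cam("wrist",s);np.savez(f"pics/{fn}.npz",K=K,T=T)
    cv2.imwrite(f"pics/{fn}.png",cv2.resize(im[:,:,::-1],(800,600),interpolation=cv2.INTER_CUBIC));print(s["clock"],s["ee_pos"])
E
python3 - <<'E'
from h import *
K,T,c=cam("top");print(c.keys())
n="turn puller jar grip brush coaster tile tin sprocket rulerL rulerR".split()
p=[(258,308),(213,293),(290,320),(268,270),(233,347),(447,307),(564,315),(509,268),(615,319),(430,354),(577,364)]
z=[38,75,90,68,76,24,26,53,26,20,20]
for a,q in zip(n,toplane(np.array(p)*.7,z,K,T)): print(a,q,np.hypot(*q[:2]))
E
```

```text
dict_keys(['intrinsics', 'cam_to_world'])
turn [503.2 274.5  38. ] 573.2162990827424
puller [530.2 355.5  75. ] 638.3826326871219
jar [469.8 198.8  90. ] 510.13031222701557
grip [575.6 247.8  68. ] 626.6615687632101
brush [421.2 313.4  76. ] 524.9971789928481
coaster [ 496.9 -113.2   24. ] 509.60721973087954
tile [ 473.4 -353.2   26. ] 590.6662578118385
tin [ 569.6 -240.6   53. ] 618.3043469222405
sprocket [ 462.3 -457.4   26. ] 650.3142594390355
rulerL [401.  -75.1  20. ] 408.0044974399813
rulerR [ 372.6 -374.6   20. ] 528.3423441059957
```

Call:
arm_command(
  motion=[
    [0.345,-0.275,0.05,0,0,0,1],
    [0.345,-0.275,0.05,0,0,0,1],
    [0.345,-0.275,0.05,0,0,0,1],
    [0.345,-0.275,0.05,0,0,0,1],
    [0.345,-0.275,0.05,0,0,0,1],
    [0.345,-0.275,0.05,0,0,0,1],
    [0.345,-0.275,0.05,0,0,0,1],
    [0.345,-0.275,0.05,0,0,0,1],
  ],
)

```text
clock: 1.1
ee_pos: [513.8, 271.8, 281.0]
ee_rot: [0.149, 0.989, -0.001, 0.0]
ft_force: [0.5, 0.2, -0.6]
finger_gap: 85.7
gripper_force: 0.0
```

Call:
arm_command(
  motion=[
    [0,0,0,0,0,0,1],
    [0,0,0,0,0,0,1],
  ],
)

```text
clock: 1.35
ee_pos: [510.0, 276.6, 281.1]
ee_rot: [0.145, 0.989, 0.0, -0.0]
ft_force: [-1.0, -0.6, -0.1]
finger_gap: 85.4
gripper_force: 0.0
```

```bash
python3 -c "
from h import *
shot('w1'); s=bot.read_state(); print(s['joints'].round(3),s['ee_rot'].round(4),s['ft_force'])"
```

```text
1.35 [510.  276.6 281.1]
[-0.5  0.7 -0.1  1.4  0.1  1.1  0.7] [ 0.1  1.   0.  -0. ] [ 0.2  0.3 -0.5]
```

View pics/w1.png

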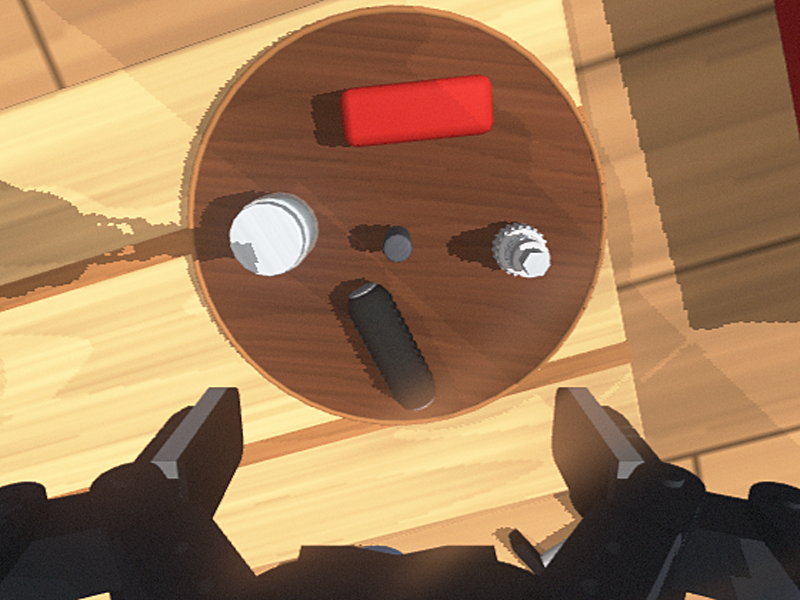

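The turntable from the wrist (800×600): jar lid centre (267,239), puller head (536,262) and foot about (519,250), brush top face from (344,90) to (492,131), and grip axis from (366,287) to (420,402). The post is at (398,244) and everything is upright.

```bash
python3 - <<'E'
from h import *
d=np.load("pics/w1.npz");K,T=d["K"],d["T"]
f=lambda p,z:toplane(np.array(p)*.7,z,K,T)
print("jar",f([(267,239),(230,239),(305,239)],94)); print("puller head",f([(536,262)],100))
print("post",f([(398,246)],78))
g=f([(366,287),(420,402)],55);v=g[1]-g[0];print("grip",g.mean(0),np.linalg.norm(v),np.arctan2(v[1],v[0]))
im=cv2.imread("pics/w1_raw.png").astype(int);m=((im[:,:,2]>110)&(im[:,:,1]<70)&(im[:,:,0]<70)).astype(np.uint8)
cs=max(cv2.findContours(m,0,2)[0],key=cv2.contourArea);W=f(cs[:,0]/.7,76)[:,:2].astype(np.float32)
c,sz,a=cv2.minAreaRect(W);print("brush",c,sz,a)
b=f([(344,90),(490,76),(492,131),(348,146)],76);print(b.mean(0),np.diff(b,axis=0))
# grip silhouettes: dark, inside region
m=((im.max(2)<70)).astype(np.uint8);m[:190]=0;m[292:]=0;m[:,:225]=0;m[:,315:]=0
cs=max(cv2.findContours(m,0,2)[0],key=cv2.contourArea);print("gripmask",cv2.minAreaRect(f(cs[:,0]/.7,53)[:,:2].astype(np.float32)))
R0=R.from_quat(bot.read_state()["ee_rot"]).as_matrix();print("toolx,y",R0[:,0],R0[:,1], np.arctan2(R0[1,1],R0[0,1]))
E
```

```text
jar [[471.4 203.   94. ]
 [464.7 180.6  94. ]
 [478.3 226.   94. ]]
puller head [[533.  361.2 100. ]]
post [[502.3 280.1  78. ]]
grip [578.3 254.1  55. ] 100.37885295231837 0.12119185345783078
brush (427.0352478027344, 320.81103515625) (106.0948257446289, 48.53541564941406) 69.38166046142578
[424.9 316.4  76. ] [[ 18.1  88.1  -0. ]
 [ 31.5  -6.5   0. ]
 [-17.4 -89.6   0. ]]
gripmask ((564.8001708984375, 248.78878784179688), (90.6086654663086, 42.812007904052734), 17.403236389160156)
toolx,y [-1.   0.3  0. ] [ 0.3  1.  -0. ] 1.2798269283565673
```

Call:
arm_command(
  motion=[
    [0.022,0.085,-0.02,0,0,0,1],
    [0.022,0.085,-0.02,0,0,0,1],
    [0.022,0.085,-0.08,0,0,0,1],
    [0.022,0.085,-0.13,0,0,0,1],
    [0.022,0.085,-0.18,0,0,0,1],
    [0.022,0.085,-0.21,0,0,0,1],
    [0.022,0.085,-0.238,0,0,0,1],
    [0.022,0.085,-0.238,0,0,0,1],
  ],
)

```text
clock: 2.4
ee_pos: [531.5, 360.7, 41.8]
ee_rot: [0.145, 0.989, -0.001, -0.001]
ft_force: [-0.1, -0.2, 0.1]
finger_gap: 85.4
gripper_force: 0.0
```

Call:
arm_command(
  motion=[
    [0,0,0,0,0,0,0.3],
    [0,0,0,0,0,0,0.3],
    [0,0,0,0,0,0,0.3],
    [0,0,0,0,0,0,0.3],
    [0,0,0,0,0,0,0.3],
    [0,0,0,0,0,0,0.3],
  ],
  grip_force=40,
)

```text
clock: 3.15
ee_pos: [533.2, 360.8, 44.3]
ee_rot: [0.146, 0.989, 0.0, 0.0]
ft_force: [-0.5, -0.9, 8.9]
finger_gap: 32.3
gripper_force: 38.9
```

```bash
python3 -c "
from h import *
shot('w2'); s=bot.read_state(); print(s['clock'],s['ee_pos'],s['ft_force'],s['finger_gap'],s['gripper_force'])
im=cv2.imread('pics/w2_raw.png')[210:420,140:420];cv2.imwrite('pics/w2c.png',cv2.resize(im,(800,600),interpolation=cv2.INTER_CUBIC))"
```

```text
3.15 [533.2 360.8  44.3]
3.2 [533.2 360.8  44.3] [-2.4 -0.5  9. ] 32.146813471345084 38.90127182006836
```

View pics/w2c.png

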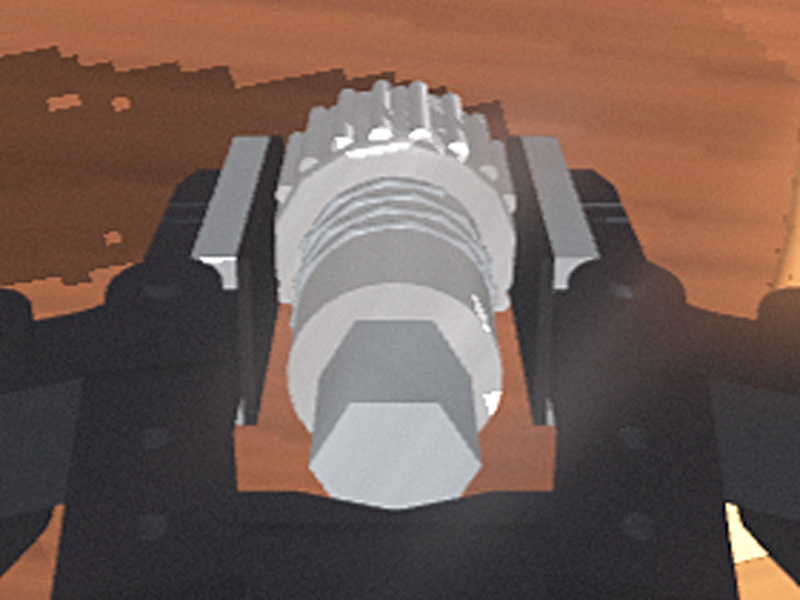

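The crop shows the puller upright between the pads, held by its foot, with the fingers clear of the turntable. I'll lift it and look at the row on the way across.

Call:
arm_command(
  motion=[
    [0,0,0.03,0,0,0,0.3],
    [0,0,0.08,0,0,0,0.3],
    [0,0,0.14,0,0,0,0.3],
    [0,0,0.2,0,0,0,0.3],
    [-0.01,-0.05,0.23,0,0,3,0.3],
    [-0.01,-0.1,0.25,0,0,6,0.3],
    [-0.02,-0.15,0.25,0,0,9,0.3],
    [-0.02,-0.2,0.25,0,0,11.2,0.3],
  ],
)

```text
clock: 4.2
ee_pos: [512.3, 159.0, 293.9]
ee_rot: [0.048, 0.999, 0.0, 0.0]
ft_force: [0.6, -0.4, -1.6]
finger_gap: 32.7
gripper_force: 40.5
```

Call:
arm_command(
  motion=[
    [-0.005,-0.06,0,0,0,0,0.3],
    [-0.01,-0.12,0,0,0,0,0.3],
    [-0.015,-0.18,0,0,0,0,0.3],
    [-0.02,-0.24,0,0,0,0,0.3],
    [-0.025,-0.3,0,0,0,0,0.3],
    [-0.03,-0.36,0,0,0,0,0.3],
    [-0.033,-0.395,0,0,0,0,0.3],
    [-0.033,-0.395,0,0,0,0,0.3],
  ],
)

```text
clock: 5.2
ee_pos: [479.1, -237.0, 293.2]
ee_rot: [0.051, 0.999, -0.0, -0.0]
ft_force: [0.1, 0.1, -2.3]
finger_gap: 32.3
gripper_force: 40.5
```

Call:
arm_command(
  motion=[
    [0,0,0,0,0,0,0.3],
    [0,0,0,0,0,0,0.3],
  ],
)

```text
clock: 5.45
ee_pos: [480.2, -233.4, 293.5]
ee_rot: [0.048, 0.999, 0.0, 0.0]
ft_force: [0.4, 0.4, -1.8]
finger_gap: 32.5
gripper_force: 40.5
```

```bash
python3 -c "
from h import *
shot('w3'); s=bot.read_state(); print(s['ee_pos'],s['ee_rot'].round(4).tolist(),s['ft_force'],s['finger_gap'],s['gripper_force'],s['joints'].round(2).tolist())"
```

```text
5.45 [ 480.2 -233.4  293.5]
[ 480.2 -233.6  293.5] [0.0479, 0.9989, -0.0, 0.0001] [-0.4 -0.5 -1.8] 32.24077255631694 40.54979860782623 [0.49, 0.58, -0.17, 1.53, 0.11, 1.05, 1.76]
```

View pics/w3.png

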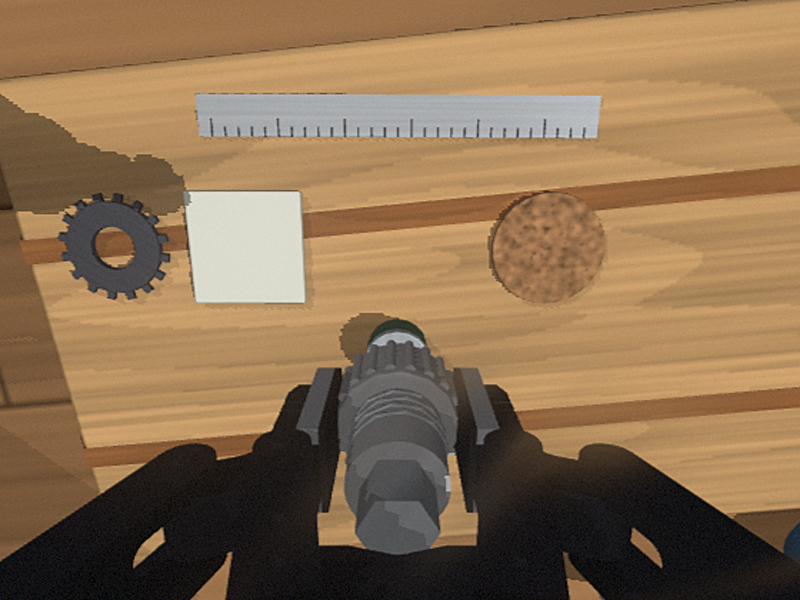

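The row from the wrist (800×600): ruler corners (195,94), (601,96), (598,139), (199,138). Tile top corners (185,191), (301,191), (305,303), (196,303), coaster centre (549,246), sprocket (115,246), and the puller hanging straight in the pads with its head at (398,523). I'll fit the known layout to these points.

```bash
cat > fit.py <<'E'
from h import *
from scipy.optimize import least_squares
d=np.load("pics/w3.npz");K,T=d["K"],d["T"]
px=np.array([(195,94),(601,96),(598,139),(199,138),(185,191),(301,191),(305,303),(196,303),(549,246)])*.7
M=np.array([(-15,-150),(-15,150),(15,150),(15,-150),(55,-165),(55,-75),(145,-75),(145,-165),(100,120)],float)
z=np.array([20]*4+[26]*4+[24.])
W=toplane(px,z,K,T)[:,:2]
rot=lambda a:np.array([[np.cos(a),-np.sin(a)],[np.sin(a),np.cos(a)]])
r=least_squares(lambda p:(M@rot(p[2]).T+p[:2]-W).ravel(),[385,-225,-.1],loss="soft_l1")
O,a=r.x[:2],r.x[2]
pt=lambda x,y:rot(a)@[x,y]+O
E
python3 - <<'E'
from fit import *
print(O,a.round(4));print((M@rot(a).T+O-W).round(1))
for n,q in dict(tile=(100,-120),coaster=(100,120),brush=(100,0),tin=(185,0),grip=(185,120),spr=(100,-225)).items():print(n,pt(*q))
print("head",toplane(np.array([(398,523)])*.7,349,K,T), toplane(np.array([(115,246)])*.7,26,K,T))
E
```

```text
[ 387.6 -222.5] -0.099
[[-0.   0.5]
 [-0.5  0.5]
 [-1.  -0.6]
 [-1.1  0.9]
 [-0.2 -1.7]
 [ 0.2 -0.5]
 [ 0.8  0.5]
 [ 0.4 -0.9]
 [ 2.9  0.4]]
tile [ 475.2 -351.8]
coaster [ 498.9 -113. ]
brush [ 487.1 -232.4]
tin [ 571.7 -240.8]
grip [ 583.5 -121.4]
spr [ 464.9 -456.3]
head [[ 479.4 -232.5  349. ]] [[ 462.8 -454.2   26. ]]
```

Call:
arm_command(
  motion=[
    [-0.002,-0.06,-0.04,0,0,0,0.3],
    [-0.005,-0.118,-0.08,0,0,0,0.3],
    [-0.005,-0.118,-0.14,0,0,0,0.3],
    [-0.005,-0.118,-0.19,0,0,0,0.3],
    [-0.005,-0.118,-0.23,0,0,0,0.3],
    [-0.005,-0.118,-0.25,0,0,0,0.3],
    [-0.005,-0.118,-0.257,0,0,0,0.3],
    [-0.005,-0.118,-0.26,0,0,0,0.3],
  ],
)

```text
clock: 6.5
ee_pos: [475.4, -352.4, 33.7]
ee_rot: [0.048, 0.999, -0.0, 0.0]
ft_force: [0.7, 0.3, -1.4]
finger_gap: 32.9
gripper_force: 40.6
```

Call:
arm_command(
  motion=[
    [0,0,0,0,0,0,0.3],
    [0,0,-0.001,0,0,0,0.3],
    [0,0,-0.001,0,0,0,0.3],
  ],
)

```text
clock: 6.88
ee_pos: [475.1, -352.6, 32.6]
ee_rot: [0.049, 0.999, -0.0, 0.0]
ft_force: [1.0, -0.2, -2.0]
finger_gap: 32.0
gripper_force: 40.6
```

Call:
arm_command(
  motion=[
    [0,0,-0.001,0,0,0,0.3],
    [0,0,-0.002,0,0,0,0.3],
    [0,0,-0.002,0,0,0,0.3],
  ],
)

```text
clock: 7.25
ee_pos: [475.1, -352.6, 32.1]
ee_rot: [0.049, 0.999, -0.0, 0.0]
ft_force: [-8.6, 7.0, 34.6]
finger_gap: 32.2
gripper_force: 44.1
```

Call:
arm_command(
  motion=[
    [0,0,0.0015,0,0,0,0.3],
    [0,0,0.0015,0,0,0,0.45],
    [0,0,0.0015,0,0,0,0.6],
    [0,0,0.0015,0,0,0,0.8],
    [0,0,0.0015,0,0,0,1],
    [0,0,0.0015,0,0,0,1],
  ],
)

```text
clock: 8.0
ee_pos: [475.0, -352.5, 31.7]
ee_rot: [0.049, 0.999, -0.0, -0.0]
ft_force: [0.3, 0.4, 0.2]
finger_gap: 85.0
gripper_force: 0.0
```

Call:
arm_command(
  motion=[
    [0,0,0.03,0,0,0,1],
    [0,0,0.08,0,0,0,1],
    [0,0,0.14,0,0,0,1],
    [0,0.03,0.19,0,0,0,1],
    [0,0.08,0.22,0,0,0,1],
    [0,0.14,0.22,0,0,0,1],
    [0,0.2,0.22,0,0,0,1],
    [0,0.26,0.22,0,0,0,1],
  ],
)

```text
clock: 9.0
ee_pos: [474.7, -90.7, 252.0]
ee_rot: [0.049, 0.999, -0.0, 0.0]
ft_force: [2.3, 0.4, 0.7]
finger_gap: 85.4
gripper_force: 0.0
```

Call:
arm_command(
  motion=[
    [-0.001,0.06,0,0,0,0,1],
    [-0.002,0.12,0,0,0,0,1],
    [-0.003,0.18,0,0,0,0,1],
    [-0.003,0.24,-0.01,0,0,0,1],
    [-0.003,0.294,-0.04,0,0,0,1],
    [-0.003,0.294,-0.08,0,0,0,1],
    [-0.003,0.294,-0.11,0,0,0,1],
    [-0.003,0.294,-0.12,0,0,0,1],
  ],
)

```text
clock: 10.0
ee_pos: [471.5, 201.3, 130.6]
ee_rot: [0.049, 0.999, -0.001, -0.001]
ft_force: [1.0, -0.8, -0.3]
finger_gap: 85.7
gripper_force: 0.0
```

```bash
python3 - <<'E'
from h import *
shot('w4'); im=snapshot("top");cv2.imwrite("pics/top4_raw.png",im[:,:,::-1])
w=cv2.imread("pics/w4.png");t=cv2.resize(im[160:300,290:460,::-1],(400,330),interpolation=cv2.INTER_CUBIC)
c=np.zeros((600,800,3),np.uint8);c[:300,:400]=cv2.resize(w,(400,300),interpolation=cv2.INTER_AREA);c[:330,400:]=t
t2=cv2.resize(im[150:280,110:290,::-1],(374,270),interpolation=cv2.INTER_CUBIC);c[330:,400:774]=t2
c[300:,:400]=cv2.resize(cv2.imread("pics/w4_raw.png")[100:320,140:420],(400,300),interpolation=cv2.INTER_CUBIC)
cv2.imwrite("pics/c4.png",c)
E
```

```text
10.0 [471.5 201.3 130.6]
```

View pics/c4.png

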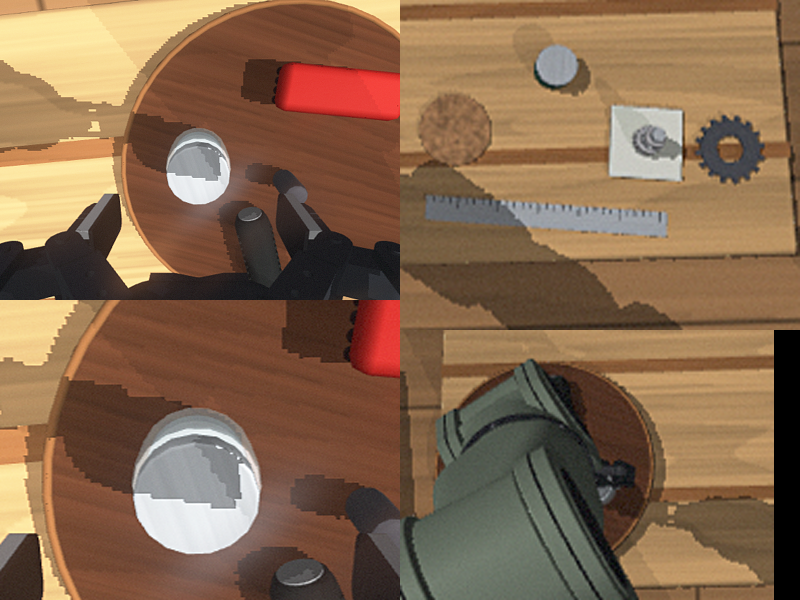

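The top view shows the puller upright in the middle of the tile. The wrist view shows the jar lid centred between the open fingers, at about raw (277,243).

```bash
python3 - <<'E'
from h import *
d=np.load("pics/w4.npz");K,T=d["K"],d["T"]
print(toplane([(277,243),(277-44.8,243),(277+44.8,243)],94,K,T))
print(toplane([(2*292*.7,2*182*.7),(2*250*.7,2*213*.7)],[78,60],K,T))
E
```

```text
[[469.7 201.6  94. ]
 [467.4 178.5  94. ]
 [471.9 224.8  94. ]]
[[490.4 275.3  78. ]
 [525.5 243.5  60. ]]
```

Call:
arm_command(
  motion=[
    [-0.001,0,-0.04,0,0,0,1],
    [-0.001,0,-0.07,0,0,0,1],
    [-0.001,0,-0.082,0,0,0,1],
    [-0.001,0,-0.082,0,0,0,0.7],
    [-0.001,0,-0.082,0,0,0,0.5],
    [-0.001,0,-0.082,0,0,0,0.5],
    [-0.001,0,-0.082,0,0,0,0.5],
    [-0.001,0,-0.082,0,0,0,0.5],
  ],
  grip_force=35,
)

```text
clock: 11.1
ee_pos: [471.5, 201.7, 51.2]
ee_rot: [0.049, 0.999, 0.0, 0.001]
ft_force: [-1.7, -0.6, 8.8]
finger_gap: 51.1
gripper_force: 35.1
```

Call:
arm_command(
  motion=[
    [0,0,0.03,0,0,0,0.5],
    [0,0,0.08,0,0,0,0.5],
    [0,-0.02,0.12,0,0,0,0.5],
    [0.006,-0.07,0.14,0,0,0,0.5],
    [0.011,-0.13,0.14,0,0,0,0.5],
    [0.017,-0.19,0.14,0,0,0,0.5],
    [0.022,-0.25,0.14,0,0,0,0.5],
    [0.027,-0.3,0.13,0,0,0,0.5],
  ],
)

```text
clock: 12.1
ee_pos: [498.2, -101.1, 181.1]
ee_rot: [0.049, 0.999, -0.0, 0.001]
ft_force: [1.9, 1.7, -1.4]
finger_gap: 51.2
gripper_force: 37.7
```

Call:
arm_command(
  motion=[
    [0.001,-0.015,-0.03,0,0,0,0.5],
    [0.001,-0.015,-0.08,0,0,0,0.5],
    [0.001,-0.015,-0.12,0,0,0,0.5],
    [0.001,-0.015,-0.135,0,0,0,0.5],
    [0.001,-0.015,-0.14,0,0,0,0.5],
    [0.001,-0.015,-0.14,0,0,0,0.5],
  ],
)

```text
clock: 12.85
ee_pos: [499.5, -113.6, 40.9]
ee_rot: [0.049, 0.999, -0.0, 0.001]
ft_force: [0.4, 0.2, -1.4]
finger_gap: 50.9
gripper_force: 37.7
```

Now a gentle touch-down in small steps.

Call:
arm_command(
  motion=[
    [-0.001,0.0005,-0.002,0,0,0,0.5],
    [-0.001,0.0005,-0.0035,0,0,0,0.5],
    [-0.001,0.0005,-0.0035,0,0,0,0.5],
  ],
)

```text
clock: 13.22
ee_pos: [498.2, -113.0, 37.2]
ee_rot: [0.049, 0.999, -0.0, 0.0]
ft_force: [-3.4, 1.2, 16.1]
finger_gap: 51.0
gripper_force: 39.3
```

Call:
arm_command(
  motion=[
    [0,0,0.0007,0,0,0,0.5],
    [0,0,0.0007,0,0,0,0.65],
    [0,0,0.0007,0,0,0,0.8],
    [0,0,0.0007,0,0,0,1],
    [0,0,0.0007,0,0,0,1],
    [0,0,0.04,0,0,0,1],
    [0,0,0.1,0,0,0,1],
    [0,0,0.16,0,0,0,1],
  ],
)

```text
clock: 14.22
ee_pos: [497.6, -112.9, 198.1]
ee_rot: [0.049, 0.999, 0.0, -0.0]
ft_force: [0.5, -1.0, -0.7]
finger_gap: 85.4
gripper_force: 0.0
```

Call:
arm_command(
  motion=[
    [-0.004,0.05,0.02,0,0,-10,1],
    [-0.012,0.1,0.04,0,0,-20,1],
    [-0.02,0.15,0.06,0,0,-30,1],
    [-0.028,0.2,0.06,0,0,-40,1],
    [-0.036,0.25,0.06,0,0,-50,1],
    [-0.045,0.3,0.06,0,0,-60,1],
    [-0.053,0.35,0.06,0,0,-70,1],
    [-0.06,0.4,0.06,0,0,-80,1],
  ],
)

```text
clock: 15.22
ee_pos: [437.4, 288.7, 256.4]
ee_rot: [0.681, 0.732, 0.0, -0.0]
ft_force: [0.5, -0.6, -0.2]
finger_gap: 85.5
gripper_force: 0.0
```

Call:
arm_command(
  motion=[
    [-0.01,0.03,-0.02,0,0,-10,1],
    [-0.01,0.03,-0.05,0,0,-16,1],
    [-0.01,0.03,-0.05,0,0,-16,1],
    [-0.01,0.03,-0.05,0,0,-16,1],
  ],
)

```text
clock: 15.72
ee_pos: [428.4, 316.8, 207.3]
ee_rot: [0.774, 0.633, 0.0, -0.0]
ft_force: [-0.0, 0.1, 0.8]
finger_gap: 85.7
gripper_force: 0.0
```

```bash
python3 -c "
from h import *
shot('w5'); s=bot.read_state(); print(s['joints'].round(2).tolist())
K,T,_=cam('wrist');print(T)"
```

```text
15.725 [428.4 316.8 207.3]
[-0.88, 0.7, 0.35, 1.68, -0.31, 0.81, -0.6]
[[  1.    0.2   0.1 442.1]
 [ -0.2   0.9   0.3 387.5]
 [ -0.   -0.3   1.  350.1]
 [  0.    0.    0.    1. ]]
```

View pics/w5.png

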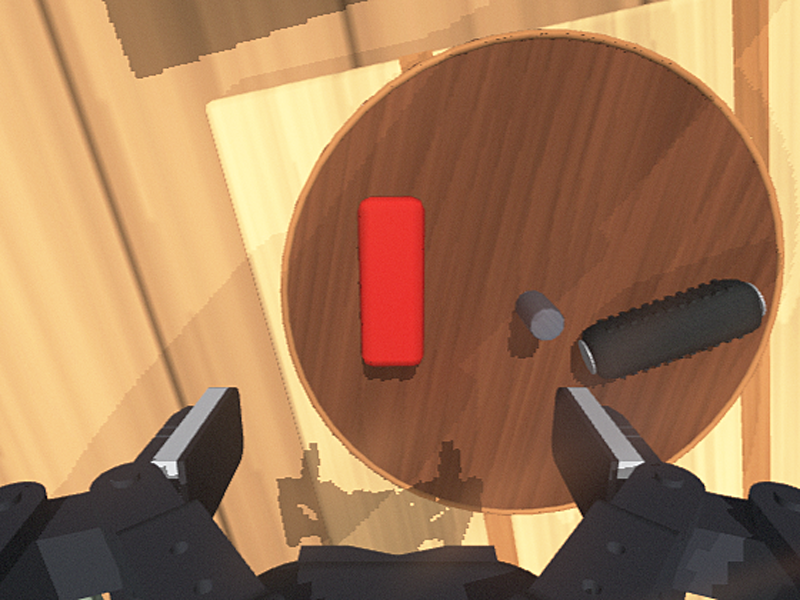

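The wrist view shows the brush square to the fingers with its top face spanning (360..424, 197..365), centre about (392,281). The grip's axis runs from (588,357) to (757,298).

```bash
python3 - <<'E'
from h import *
d=np.load("pics/w5.npz");K,T=d["K"],d["T"]
f=lambda p,z:toplane(np.array(p)*.7,z,K,T)
b=f([(391.5,199),(392.5,363)],74);v=b[1]-b[0];print("brush",b.mean(0),np.linalg.norm(v),np.arctan2(v[1],v[0])+np.pi)
for z in (53,60):
    g=f([(586,357),(760,298)],z);v=g[1]-g[0];print("grip",g.mean(0),np.linalg.norm(v),np.arctan2(v[1],v[0]))
R0=R.from_quat(bot.read_state()["ee_rot"]).as_matrix();print(np.arctan2(R0[1,1],R0[0,1]).round(3))
E
```

```text
brush [424.8 317.1  74. ] 91.58149491040133 1.373654431111757
grip [581.6 252.4  53. ] 105.1301117713012 0.1621167173580937
grip [578.3 255.6  60. ] 102.65180607286263 0.16211671735809377
-0.201
```

Call:
arm_command(
  motion=[
    [-0.003,0,-0.05,0,0,0,1],
    [-0.003,0,-0.1,0,0,0,1],
    [-0.003,0,-0.14,0,0,0,1],
    [-0.003,0,-0.155,0,0,0,0.8],
    [-0.003,0,-0.155,0,0,0,0.5],
    [-0.003,0,-0.155,0,0,0,0.3],
    [-0.003,0,-0.155,0,0,0,0.3],
    [-0.003,0,-0.155,0,0,0,0.3],
  ],
  grip_force=35,
)

```text
clock: 16.77
ee_pos: [425.7, 317.4, 53.0]
ee_rot: [0.775, 0.632, 0.001, 0.0]
ft_force: [-1.7, -1.1, 9.7]
finger_gap: 35.2
gripper_force: 36.2
```

Call:
arm_command(
  motion=[
    [0,0,0,0,0,0,0.3],
    [0,0,0,0,0,0,0.3],
  ],
)

```text
clock: 17.02
ee_pos: [425.7, 317.4, 52.9]
ee_rot: [0.775, 0.632, 0.001, 0.0]
ft_force: [0.1, -0.9, 9.4]
finger_gap: 35.3
gripper_force: 36.2
```

Call:
arm_command(
  motion=[
    [0,0,0.05,0,0,0,0.3],
    [0,0,0.1,0,0,0,0.3],
    [0.005,-0.04,0.14,0,0,2,0.3],
    [0.01,-0.09,0.16,0,0,4,0.3],
    [0.015,-0.15,0.16,0,0,5.8,0.3],
    [0.022,-0.21,0.16,0,0,5.8,0.3],
    [0.03,-0.27,0.16,0,0,5.8,0.3],
    [0.037,-0.33,0.16,0,0,5.8,0.3],
  ],
)

```text
clock: 18.02
ee_pos: [462.2, -14.9, 212.5]
ee_rot: [0.742, 0.671, 0.001, 0.001]
ft_force: [0.5, 1.4, -1.4]
finger_gap: 35.5
gripper_force: 35.7
```

Call:
arm_command(
  motion=[
    [0.007,-0.06,0,0,0,0,0.3],
    [0.013,-0.12,0,0,0,0,0.3],
    [0.019,-0.18,0,0,0,0,0.3],
    [0.024,-0.219,-0.02,0,0,0,0.3],
    [0.024,-0.219,-0.06,0,0,0,0.3],
    [0.024,-0.219,-0.1,0,0,0,0.3],
    [0.024,-0.219,-0.12,0,0,0,0.3],
    [0.024,-0.219,-0.12,0,0,0,0.3],
  ],
)

```text
clock: 19.02
ee_pos: [485.7, -231.9, 91.4]
ee_rot: [0.742, 0.671, -0.0, -0.0]
ft_force: [1.5, -0.5, 0.3]
finger_gap: 35.0
gripper_force: 35.7
```

```bash
python3 - <<'E'
from fit import *
s=bot.read_state();R0=R.from_quat(s["ee_rot"]).as_matrix();print(s["ee_pos"],np.arctan2(R0[1,1],R0[0,1]).round(3),a.round(3),s["finger_gap"],s["ft_force"])
shot("w6")
E
```

```text
[ 485.7 -231.9   91.4] -0.101 -0.099 35.003400467671035 [ 1.5 -0.5  0.3]
19.025 [ 485.7 -231.9   91.4]
```

View pics/w6.png

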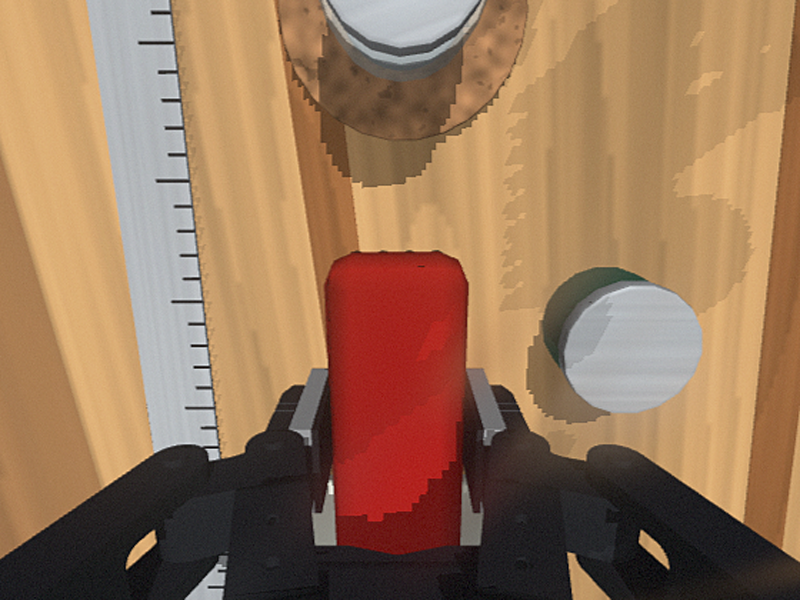

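The brush hangs level in the pads, aligned with the coaster, with the jar standing on it at (405,20). The tin at (630,345) is clear of the right finger. Lowering it now.

Call:
arm_command(
  motion=[
    [0.001,-0.0005,-0.03,0,0,0,0.3],
    [0.001,-0.0005,-0.05,0,0,0,0.3],
    [0.001,-0.0005,-0.056,0,0,0,0.3],
    [0.001,-0.0005,-0.057,0,0,0,0.3],
    [0.001,-0.0005,-0.058,0,0,0,0.3],
    [0.001,-0.0005,-0.058,0,0,0,0.3],
  ],
)

```text
clock: 19.82
ee_pos: [487.2, -232.6, 33.8]
ee_rot: [0.742, 0.671, 0.0, 0.0]
ft_force: [-0.7, 0.8, -1.2]
finger_gap: 35.1
gripper_force: 35.7
```

Call:
arm_command(
  motion=[
    [0,0,-0.001,0,0,0,0.3],
    [0,0,-0.0015,0,0,0,0.3],
    [0,0,-0.0015,0,0,0,0.3],
  ],
)

```text
clock: 20.2
ee_pos: [487.2, -232.6, 32.9]
ee_rot: [0.742, 0.671, 0.0, 0.0]
ft_force: [-4.2, 3.3, 23.5]
finger_gap: 35.4
gripper_force: 38.7
```

Call:
arm_command(
  motion=[
    [0,0,0.0007,0,0,0,0.4],
    [0,0,0.0007,0,0,0,0.5],
    [0,0,0.0007,0,0,0,0.57],
    [0,0,0.0007,0,0,0,0.57],
    [0,0,0.0007,0,0,0,0.57],
    [0,0,0.05,0,0,0,0.57],
    [0,0,0.11,0,0,0,0.57],
    [0,0.01,0.16,0,0,0,0.7],
  ],
)

```text
clock: 21.2
ee_pos: [486.8, -222.9, 193.9]
ee_rot: [0.742, 0.67, 0.0, 0.0]
ft_force: [0.3, 0.1, 0.0]
finger_gap: 59.5
gripper_force: 0.0
```

Call:
arm_command(
  motion=[
    [0.01,0.05,0.03,0,0,10,1],
    [0.02,0.1,0.06,0,0,20,1],
    [0.03,0.15,0.06,0,0,30,1],
    [0.04,0.2,0.06,0,0,40,1],
    [0.05,0.25,0.06,0,0,50,1],
    [0.06,0.3,0.06,0,0,60,1],
    [0.07,0.36,0.06,0,0,70,1],
    [0.08,0.42,0.06,0,0,80,1],
  ],
)

```text
clock: 22.2
ee_pos: [567.0, 199.3, 251.9]
ee_rot: [0.135, 0.991, -0.0, 0.0]
ft_force: [1.0, -1.0, 0.8]
finger_gap: 85.4
gripper_force: 0.0
```

Call:
arm_command(
  motion=[
    [0.005,0.03,0,0,0,10,1],
    [0.013,0.055,-0.02,0,0,20,1],
    [0.013,0.055,-0.04,0,0,23.8,1],
    [0.013,0.055,-0.05,0,0,23.8,1],
    [0.013,0.055,-0.05,0,0,23.8,1],
    [0.013,0.055,-0.05,0,0,23.8,1],
  ],
)

```text
clock: 22.95
ee_pos: [580.2, 252.4, 202.6]
ee_rot: [-0.069, 0.998, 0.0, 0.001]
ft_force: [-0.7, 0.0, -0.4]
finger_gap: 85.6
gripper_force: 0.0
```

```bash
python3 - <<'E'
from fit import *
s=bot.read_state();R0=R.from_quat(s["ee_rot"]).as_matrix();print(s["ee_pos"],np.arctan2(R0[1,1],R0[0,1]).round(3),s["joints"].round(2).tolist())
shot("w7")
E
```

```text
[580.2 252.4 202.6] 1.71 [-0.35, 0.84, -0.26, 1.29, 0.22, 1.04, 1.07]
22.95 [580.2 252.4 202.6]
```

View pics/w7.png

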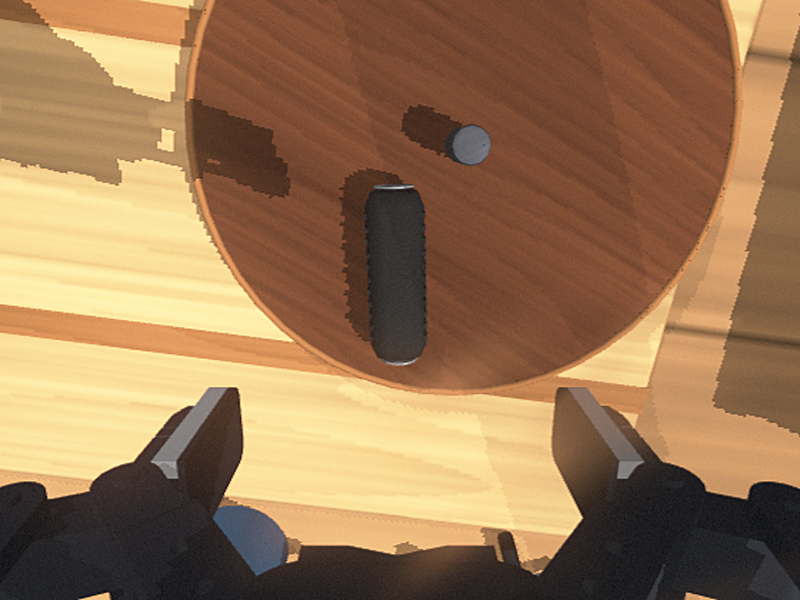

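The grip lies nearly square to the fingers, with its ends at (396,186) and (400,363) and no obstruction around it.

```bash
python3 - <<'E'
from h import *
d=np.load("pics/w7.npz");K,T=d["K"],d["T"]
for z in (53,58):
    g=toplane(np.array([(396,186),(400,363)])*.7,z,K,T);v=g[1]-g[0];print(g.mean(0),np.linalg.norm(v),np.arctan2(v[1],v[0]))
E
```

```text
[581.3 254.1  53. ] 103.99001367528449 0.16110477144589952
[580.  253.9  58. ] 102.21022746566277 0.16110477144589977
```

Call:
arm_command(
  motion=[
    [0,0.001,-0.05,0,0,1,1],
    [0,0.001,-0.1,0,0,1,1],
    [0,0.001,-0.14,0,0,1,1],
    [0,0.001,-0.158,0,0,1,1],
    [0,0.001,-0.158,0,0,1,0.6],
    [0,0.001,-0.158,0,0,1,0.3],
    [0,0.001,-0.158,0,0,1,0.25],
    [0,0.001,-0.158,0,0,1,0.25],
  ],
  grip_force=35,
)

```text
clock: 24.0
ee_pos: [580.6, 253.8, 45.2]
ee_rot: [-0.079, 0.997, 0.0, 0.001]
ft_force: [-2.2, -1.2, 9.0]
finger_gap: 31.3
gripper_force: 35.2
```

Call:
arm_command(
  motion=[
    [0,0,0,0,0,0,0.25],
    [0,0,0,0,0,0,0.25],
    [0,0,0,0,0,0,0.25],
  ],
)

```text
clock: 24.38
ee_pos: [580.6, 253.7, 45.2]
ee_rot: [-0.079, 0.997, 0.0, 0.001]
ft_force: [-1.6, -0.7, 8.0]
finger_gap: 31.2
gripper_force: 35.2
```

The finger linkages flare to about ±62 mm, which would crowd the jar (85 mm away) when I place the grip. I'll re-grasp 35 mm toward the grip's outer end so they pass the jar sideways.

Call:
arm_command(
  motion=[
    [0,0,0,0,0,0,0.5],
    [0,0,0,0,0,0,0.65],
    [0,0,0,0,0,0,0.65],
    [0.02,0.003,0,0,0,0,0.65],
    [0.034,0.0055,0,0,0,0,0.65],
    [0.034,0.0055,0,0,0,0,0.65],
    [0.034,0.0055,0,0,0,0,0.3],
    [0.034,0.0055,0,0,0,0,0.25],
  ],
  grip_force=45,
)

```text
clock: 25.38
ee_pos: [613.6, 259.1, 44.0]
ee_rot: [-0.079, 0.997, -0.0, -0.0]
ft_force: [0.4, 0.1, -0.8]
finger_gap: 31.3
gripper_force: 44.7
```

Call:
arm_command(
  motion=[
    [0,0,0,0,0,0,0.25],
    [0,0,0,0,0,0,0.25],
    [0,0,0,0,0,0,0.25],
  ],
)

```text
clock: 25.75
ee_pos: [613.6, 259.1, 43.9]
ee_rot: [-0.079, 0.997, -0.0, -0.0]
ft_force: [-4.3, -0.4, 6.0]
finger_gap: 31.4
gripper_force: 45.3
```

Call:
arm_command(
  motion=[
    [0,0,0.02,0,0,0,0.25],
    [0,0,0.06,0,0,0,0.25],
    [0,0,0.12,0,0,0,0.25],
    [-0.002,-0.03,0.16,0,0,-8,0.25],
    [-0.003,-0.08,0.16,0,0,-18,0.25],
    [-0.005,-0.13,0.16,0,0,-28,0.25],
    [-0.007,-0.18,0.16,0,0,-38,0.25],
    [-0.008,-0.23,0.16,0,0,-48,0.25],
  ],
)

```text
clock: 26.75
ee_pos: [605.9, 27.5, 205.2]
ee_rot: [0.336, 0.942, 0.0, 0.001]
ft_force: [1.6, 0.9, -0.5]
finger_gap: 31.4
gripper_force: 44.6
```

```bash
python3 - <<'E'
from fit import *
s=bot.read_state();R0=R.from_quat(s["ee_rot"]).as_matrix();print(s["ee_pos"],np.arctan2(R0[1,1],R0[0,1]).round(3),s["finger_gap"],s["gripper_force"],s["joints"].round(2).tolist())
print("target tcp",pt(185,85),"grip",pt(185,120))
E
```

```text
[605.9  27.5 205.2] 0.885 31.409565316520442 44.646016359329224 [-0.07, 0.78, -0.07, 1.4, 0.06, 0.96, 0.74]
target tcp [ 580.1 -156.2] grip [ 583.5 -121.4]
```

Call:
arm_command(
  motion=[
    [-0.004,-0.035,0,0,0,-10,0.25],
    [-0.008,-0.07,0,0,0,-20,0.25],
    [-0.012,-0.105,0,0,0,-30,0.25],
    [-0.017,-0.14,0,0,0,-40,0.25],
    [-0.022,-0.165,0,0,0,-50,0.25],
    [-0.0255,-0.182,-0.01,0,0,-56.4,0.25],
    [-0.0255,-0.182,-0.03,0,0,-56.4,0.25],
    [-0.0255,-0.182,-0.03,0,0,-56.4,0.25],
  ],
)

```text
clock: 27.75
ee_pos: [580.2, -152.7, 173.9]
ee_rot: [0.739, 0.673, -0.0, -0.001]
ft_force: [-0.1, 0.3, -0.2]
finger_gap: 31.3
gripper_force: 44.7
```

```bash
python3 - <<'E'
from fit import *
s=bot.read_state();R0=R.from_quat(s["ee_rot"]).as_matrix();print(s["ee_pos"],np.arctan2(R0[1,1],R0[0,1]).round(3),s["finger_gap"],s["gripper_force"])
shot("w8")
E
```

```text
[ 580.2 -152.7  173.9] -0.093 31.31862985162729 44.692845940589905
27.75 [ 580.2 -152.7  173.9]
```

View pics/w8.png

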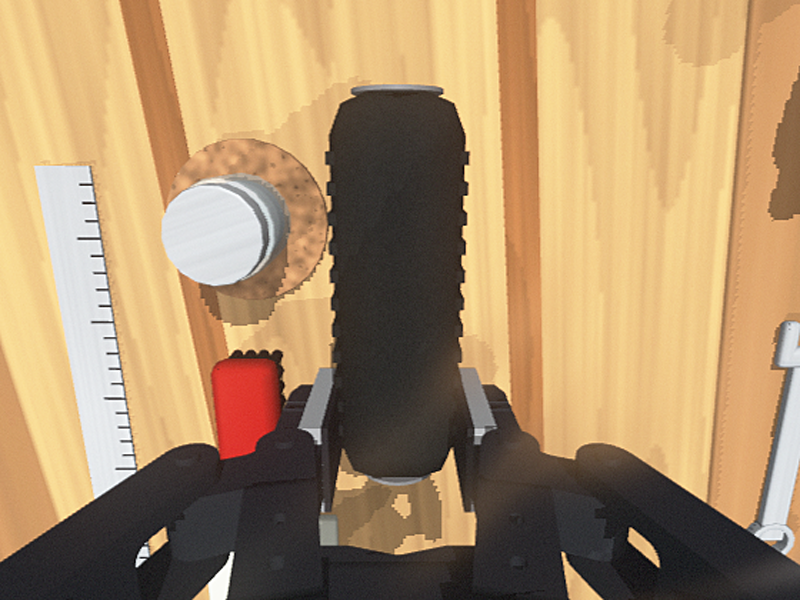

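The grip is straight in the pads with its ends at (397,90) and (397,480). The jar stands on the coaster (lid centre (215,233), coaster centre about (247,220)) and the brush is at (245,410).

```bash
python3 - <<'E'
from fit import *
d=np.load("pics/w8.npz");K2,T2=d["K"],d["T"]
for z in(178,183,188):
    g=toplane(np.array([(397,90),(397,480)])*.7,z,K2,T2);print(g.mean(0),np.linalg.norm(g[1]-g[0]))
print(toplane(np.array([(215,233)])*.7,80,K2,T2),toplane(np.array([(247,219)])*.7,24,K2,T2),pt(100,120))
E
```

```text
[ 582.2 -123.   178. ] 110.84605993670336
[ 582.3 -121.5  183. ] 106.84485186285418
[ 582.5 -120.   188. ] 102.84364378900506
[[ 500.6 -110.9   80. ]] [[ 499.4 -112.    24. ]] [ 498.9 -113. ]
```

Call:
arm_command(
  motion=[
    [0.001,0,-0.04,0,0,-0.2,0.25],
    [0.001,0,-0.08,0,0,-0.2,0.25],
    [0.001,0,-0.11,0,0,-0.2,0.25],
    [0.001,0,-0.13,0,0,-0.2,0.25],
    [0.001,0,-0.142,0,0,-0.2,0.25],
    [0.001,0,-0.147,0,0,-0.2,0.25],
    [0.001,0,-0.148,0,0,-0.2,0.25],
    [0.001,0,-0.148,0,0,-0.2,0.25],
  ],
)

```text
clock: 28.8
ee_pos: [581.8, -153.0, 26.4]
ee_rot: [0.741, 0.672, 0.0, 0.0]
ft_force: [-0.2, -0.5, -1.6]
finger_gap: 31.0
gripper_force: 44.8
```

Call:
arm_command(
  motion=[
    [0,0,-0.001,0,0,0,0.25],
    [0,0,-0.0015,0,0,0,0.25],
    [0,0,-0.0015,0,0,0,0.25],
  ],
)

```text
clock: 29.18
ee_pos: [581.4, -153.0, 24.3]
ee_rot: [0.741, 0.672, -0.0, -0.0]
ft_force: [0.5, 0.1, -0.7]
finger_gap: 31.1
gripper_force: 44.8
```

Call:
arm_command(
  motion=[
    [0,-0.0005,-0.001,0,0,0,0.25],
    [0,-0.0005,-0.0015,0,0,0,0.25],
    [0,-0.0005,-0.0015,0,0,0,0.25],
  ],
)

```text
clock: 29.55
ee_pos: [581.6, -153.2, 23.9]
ee_rot: [0.741, 0.672, 0.0, -0.0]
ft_force: [-6.9, 4.1, 23.2]
finger_gap: 31.3
gripper_force: 47.7
```

Call:
arm_command(
  motion=[
    [0,0,0.0008,0,0,0,0.35],
    [0,0,0.0008,0,0,0,0.44],
    [0,0,0.0008,0,0,0,0.44],
    [0,0,0.0008,0,0,0,0.44],
    [0,0,0.03,0,0,0,0.44],
    [0,0,0.08,0,0,0,0.44],
    [0,0,0.14,0,0,0,0.44],
    [0,0,0.2,0,0,0,0.44],
  ],
)

```text
clock: 30.55
ee_pos: [581.2, -153.5, 224.8]
ee_rot: [0.741, 0.672, -0.0, -0.0]
ft_force: [0.2, 0.4, -0.6]
finger_gap: 37.8
gripper_force: 0.0
```

Call:
arm_command(
  motion=[
    [-0.01,0.04,0.04,0,0,10,0.5],
    [-0.02,0.03,0.08,0,0,20,0.7],
    [-0.03,0.01,0.1,0,0,30,1],
    [-0.035,0,0.11,0,0,40,1],
    [-0.035,-0.02,0.11,0,0,50,1],
    [-0.035,-0.04,0.11,0,0,60,1],
    [-0.035,-0.06,0.11,0,0,70,1],
    [-0.035,-0.07,0.11,0,0,80,1],
  ],
)

```text
clock: 31.55
ee_pos: [546.2, -224.7, 332.6]
ee_rot: [0.133, 0.991, -0.0, -0.0]
ft_force: [0.3, 0.6, 0.2]
finger_gap: 85.4
gripper_force: 0.0
```

Call:
arm_command(
  motion=[
    [0,0,0,0,0,10,1],
    [0,0,0,0,0,10,1],
    [0,0,0,0,0,10,1],
  ],
)

```text
clock: 31.92
ee_pos: [546.4, -223.4, 332.8]
ee_rot: [0.051, 0.999, -0.0, -0.0]
ft_force: [-0.4, 0.1, 0.3]
finger_gap: 85.3
gripper_force: 0.0
```

```bash
python3 - <<'E'
from h import *
shot("w9")
E
```

```text
31.925 [ 546.4 -223.4  332.8]
```

View pics/w9.png

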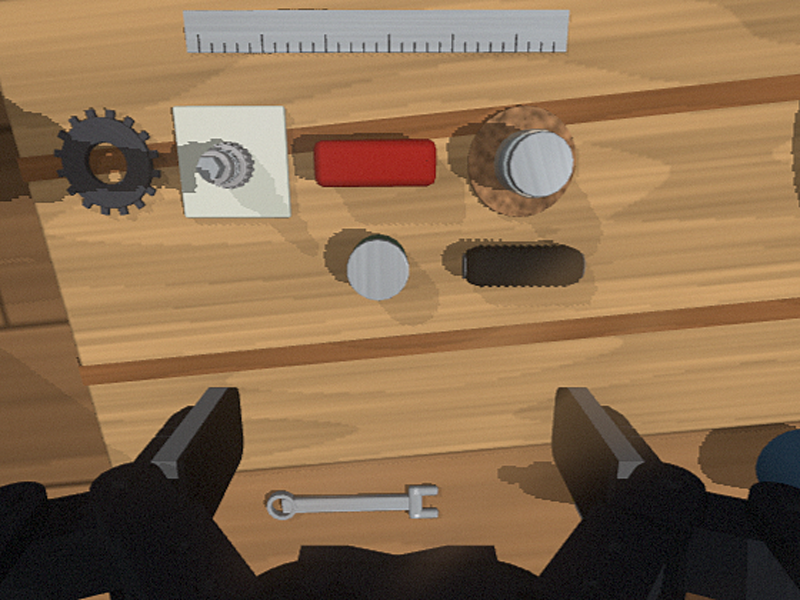

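The wrist overview shows the puller upright on the tile and the brush between the places at (375,163). The jar stands on the coaster (lid (541,164)), and the grip is at (524,266), level with the tin at (378,269). I'll check this numerically in the ruler frame.

```bash
python3 - <<'E'
from fit import *
d=np.load("pics/w9.npz");K,T=d["K"],d["T"]
f=lambda p,z:toplane(np.array(p)*.7,z,K,T)[:,:2]
W=np.r_[f([(183,12),(570,10),(568,52),(187,52)],20),f([(172,107),(286,106),(290,217),(185,218)],26),f([(522,161)],24)]
r=least_squares(lambda p:(M@rot(p[2]).T+p[:2]-W).ravel(),[385,-225,-.1],loss="soft_l1");print(r.x,r.x[2].round(4),O,a.round(4),abs(r.fun).max())
P=f([(207,166),(230,163.5),(541,164.5),(375.5,163),(318,163),(434,163),(378,269),(463,267),(584,266),(106,162)],[88,48,80,56,54,54,53,33,33,26])
for n,q in zip("head foot jar brush bR bL tin gR gL sprocket".split(),(P-r.x[:2])@rot(r.x[2])):print(n,q)
E
```

```text
[ 387.6 -222.5   -0.1] -0.0988 [ 387.6 -222.5] -0.099 1.5436474196544623
head [  99.6 -120. ]
foot [  99.2 -115.7]
jar [ 99.5 120.3]
brush [98.9 -1. ]
bR [ 98.8 -45.7]
bL [99.1 44.2]
tin [183.3  -0.3]
gR [186.3  72. ]
gL [185.7 176. ]
sprocket [  98.4 -224.8]
```

```bash
python3 -c "
from workcell import bot
print(bot.job_done())"
```

```text
the job is handed in; nothing more can be done
None
```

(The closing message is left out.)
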